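# Stow the spare pipe bush under a flush hatch with a ring pull

## Task

Put the spare pipe bush away in the grey well box on the bench. First flip up the ring pull that lies in the recess of the shut hatch, then raise the hatch until it stands upright by itself, and set the bush flat on the floor of the well, as it stood on the bench (wide rim down). Then shut the hatch fully and fold the ring flat into its recess again; leave the steel cup and the wax cake where they stand.

Things in the scene. Friction and masses are not known exactly. Their poses are not given: they have to be found in the camera images.
- well_box: Low grey steel box fixed to the bench, 200 x 190 x 70 mm (its x, y, z); origin at the centre of its underside, z up, +x from the hatch's free edge to its hinge (roughly away from the robot). A flush bare-metal hatch closes its well, which is 160 mm (x) by 144 mm (y) inside and centred; walls 20 mm thick in front and behind, 23 mm at the sides. Frame and shut hatch are 70 mm high.
- well_floor (a point): Centre of the well's inside floor, 6 mm above the box's underside.
- hatch (a joint): Hinge of the hatch: 0 shut and flush, grows as the near (box -x) edge rises, 1.57 upright, stop at 1.75 rad. Friction holds it where it is left above about 1 rad; well below that it sinks shut. Hatch 0.45 kg, 154 x 141 mm, 5 mm thick; about 4 N at the ring lifts it. The dish of the ring pull sticks out below it near the free edge (to 28 mm below the hatch's top).
- hatch_hinge (a point): Middle of the hatch's hinge axis, which runs along the box's y, level with the box's top, 80 mm beyond the box's centre (box x = +80 mm, z = 70 mm). Turns with the hatch.
- hatch_edge (a point): Middle of the hatch's free edge, at its top surface, 158 mm from the hinge axis.
- ring (a joint): Pivot of the ring pull on the hatch: 0 folded flat in its dish (cross bar towards the hinge), 1.57 square to the hatch, stop at 2.4 rad (bar leaning out over the free edge). Stiff: it stays at any angle; about 0.7 N at the bar moves it.
- ring_pivot (a point): Middle of the ring's pivot axis, which is parallel to the hinge axis, 140 mm from it towards the free edge and 6 mm below the hatch's top surface. Moves with the hatch.
- ring_bar (a point): Middle of the ring pull's cross bar, on its centre line. The ring is a D-shaped bail of round 8 mm steel bar, 76 mm wide; its cross bar is straight for 50 mm, parallel to the box's y, 45 mm from the pivot axis. Folded, it lies in an open dish 95 mm (x) by 92 mm (y), 26 mm deep, with 36 mm free on either side of the bar, so it can be pinched from above along the box's x.
- pipe_bush_centre (a point): Centre (11.5 mm up) of the spare pipe bush: dark worn steel, round, 23 mm high; wide rim 62 mm across below (to 15 mm up), narrower collar 53 mm across above, open through the middle; about 0.16 kg, loose on the bench; z axis up. Grasp it across the wide rim from above.
- steel_cup_centre (a point): Centre of a plain dark steel cup, 66 mm across, 38 mm high, standing loose on the bench; not to be moved.
- wax_cake_centre (a point): Centre of a round yellow wax cake, 68 mm across, 21 mm high, lying loose on the bench; not to be moved.
Not all that is in view belongs to the job. Leave any purple look-alike of the part that bears pipe_bush_centre alone.

How it is judged:
By the outcome, as a careful person would: the job done as asked, in the order asked, and still so for the second after the job is handed in, with the robot touching nothing.
It also fails if it takes over 72 s, if anything falls off the work surface, if the arm or the gripper's body presses on something with over 40 N, if the wrist force passes 120 N, or if a joint passes its speed limit or range.

## Robot

A 7-joint arm with a two-finger parallel gripper is mounted at the origin on a cart in front of the work surface, level with it; the furniture and walls round the work are solid. World frame = base frame: x ahead of the robot, y to its left, z up, the work surface at z = 0. Lengths are in m, angles in degrees, forces in N, time in s.
With the tool pointing down it reaches from about 0.425 to 0.875 m from the base axis. Payload 4.7 kg.
Tool frame: the origin (TCP) lies midway between the tips of the shut fingers; the grasp point (between the pads) lies 19 mm behind it; z points along the fingers, y is the direction in which the jaws open and shut (so a half turn about z gives the same grasp; the last joint's range is limited). The gripper opens to 87 mm and grips with 3 to 60 N. Pads are 19 mm wide; open, the fingers measure 117 mm over their backs; the gripper's body (75 mm by 190 mm) begins 51 mm behind the grasp point.
Start: joints at [-74.25, 18.392, -4.016, 83.108, 1.295, 78.541, -3.26], TCP at [0.168, 0.628, 0.223] pointing down, gripper open.
Joint ranges: [-163.93, 163.93], [-17.29, 119.83], [-79.2, 71.16], [3.27, 140.29], [-89.18, 269.18], [5.43, 117.66], [-154.24, 154.24]. Speed limits (degrees/s): [147.25, 147.25, 180, 180, 180, 180, 180].

## Interface

Orientations are given as [roll, pitch, yaw] about the fixed x, y, z axes, in that order (R = Rz(yaw) Ry(pitch) Rx(roll)).
In Python, from cell import env gives the robot as it stands.
- The arm moves only by the tool apply_moves, never from a script. Its argument "targets" is a list of rows, each a list of 2 entries, a list of its own where there are three numbers: the shift along the world's x, y, z in mm, then the turn, a rotation vector about the world's x, y, z in rad. A call has 1 to 8 rows; each row is the pose to reach, as a shift and turn from the pose commanded when the call began; what a row does not reach only later rows make up. A row lasts 1/10 s, in which the tool goes at most 50 mm and 8.59 degrees, less where a joint would pass 70% of its speed; a pose out of reach is approached as far as the arm can. A call with a gripper value outside its range is refused whole. "hand" is the finger opening in mm, from 0 to 87, set as the call begins (left out, the last holds). The fingers move at their own pace and stop on an object; "squeeze" is the grip in N (left out, the last holds). Time passes only in rows, so rows that repeat a pose let the fingers close. It gives the time, the measured TCP pose, the force and the opening at its end, in the units of the state.
- env.get_obs(): the state, without advancing time (a new reading comes with each control period).
- env.read_camera(name): name is "scene" or "top" or "wrist"; returns a dict with "image" (400x640x3 uint8, red, green, blue), "camera_matrix" (3x3 intrinsics, pixels), "camera_from_world" (4x4, takes a point from world to camera coordinates); the wrist camera has in their place "mount" (4x4, takes a point from camera to tool coordinates, whose origin is the TCP and whose axes are the flange's). Camera axes: x right, y down, z forward; pixel columns grow to the right and rows downward; lengths in m; the calibration is good to about 2 mm. A picture is of the moment at which its call begins: read the wrist's pose just before it. There is no depth.
- env.sign_off(): hands the job in, once; it reports no verdict.
Trained networks look in a picture, given as the dict that the camera call returned (one of the last four; its "shot" number tells which), for a name from the list of things; names that differ only in an ending like _2 or _b are one class to them, and where a whole thing is asked for, a point or a joint stands for the part that bears it (a point fixed in the world has none). Each returns a list of dicts, best first, with "conf" (0 to 1); they miss things now and then, are a little off and sometimes report something else, mostly with a low value. They report only what shows in the picture. A call takes as long as a camera call. They do not tell look-alikes from the thing itself.
- env.regions_of(picture, target): "region" (400x640 bool, what is visible of it) and "rect" ([left, top, right, bottom] in pixels, round what is visible of it).
The state is a dict: "time_s": time; "qpos": joint angles; "joint_velocities": joint speeds; "effort": joint torques, N m; "tool_pos": TCP position; "tool_rot": TCP orientation; "force": force on the tool from outside, world axes, zero at the start; "wrist_torque": the same for the moment, N m; "grip_width": finger opening in m.
Only numpy, scipy, OpenCV 4.12 (cv2) and the standard library are available. Lean on these libraries where they do the work, as an engineer would, in place of code of your own. Each camera call takes 0.05 s, during which the arm holds its last target. There are 200 camera calls.

## Working session

There is one attempt and no reset: what is moved stays moved. The work goes in short steps, Python scripts to look and compute and a tool call to move; the robot and the scene stay as the last step left them, time stands still between calls to the robot, and variables do not carry over. Pictures are saved under pics/ and viewed, about 8 in all and at most 12, crops included, and the job is handed in when it is done.

Besides the shell and the picture viewer there is one more tool, called by a JSON object that holds its "fn" and its "kwargs", one argument or row to a line. apply_moves: Moves the arm, as the interface text tells. Its arguments: {"type":"object","properties":{"targets":{"type":"array","items":{"type":"array"}},"hand":{"type":"number"},"squeeze":{"type":"number"}},"required":["targets"]}

```bash
ls; mkdir -p pics; cat > h.py <<'E'
import numpy as np, cv2
from cell import env
from scipy.spatial.transform import Rotation as R
def shot(n,name=None):
    o=env.get_obs(); p=env.read_camera(n)
    if n=='wrist':
        T=np.eye(4);T[:3,3]=o['tool_pos'];T[:3,:3]=R.from_euler('xyz',o['tool_rot'],degrees=True).as_matrix()
        p['wc']=T@np.array(p['mount'])
    else: p['wc']=np.linalg.inv(np.array(p['camera_from_world']))
    if name: cv2.imwrite(f'pics/{name}.png',p['image'][:,:,::-1])
    return p
def ray(p,u,v,z):
    d=p['wc'][:3,:3]@np.linalg.inv(np.array(p['camera_matrix']))@[u,v,1]; c=p['wc'][:3,3]
    return c+d*(z-c[2])/d[2]
def proj(p,X):
    c=np.linalg.inv(p['wc'])@np.append(X,1); k=np.array(p['camera_matrix'])@c[:3]; return k[:2]/k[2]
E
python3 - <<'E'
from h import *
print(env.get_obs())
a=shot('top','top');b=shot('scene','scene')
print(a['wc'],b['wc'])
for p,n in((a,'top'),(b,'scene')):
  for t in('well_box','hatch','ring','pipe_bush_centre','steel_cup_centre','wax_cake_centre'):
    for r in env.regions_of(p,t)[:4]:
      ys,xs=np.nonzero(r['region']);print(n,t,round(r['conf'],2),r['rect'],xs.mean().round(1),ys.mean().round(1),ray(p,xs.mean(),ys.mean(),0.07 if t in('well_box','hatch','ring') else 0.015).round(4))
cv2.imwrite('pics/both.png',np.vstack([a['image'][:300],b['image'][:300]])[:,:,::-1])
E
```

```text
pics
{'time_s': 0.0, 'qpos': array([-74.2490241 ,  18.4390955 ,  -4.01480156,  83.17525031,
         1.29526693,  78.54116427,  -3.26034652]), 'joint_velocities': array([ 0.05103446,  0.03465585, -0.01526609,  0.12725668,  0.03722647,
        0.04434899, -0.03738366]), 'effort': array([ 4.21232135e-04, -4.91293359e+01, -4.03496716e-01, -3.12527204e+01,
       -6.38796366e-02,  4.40497440e-02,  1.79997264e-04]), 'tool_pos': array([0.1675235 , 0.6274621 , 0.22145797]), 'tool_rot': array([-1.79889746e+02,  6.29505380e-03,  1.65057802e+02]), 'force': array([ 0.67556595,  0.06902862, -0.80562383]), 'wrist_torque': array([-0.03088109, -0.0357255 ,  0.06161821]), 'grip_width': 0.0870136824685241}
[[-1.54335369e-02 -9.77612181e-01  2.09848110e-01  2.44578032e-01]
 [-9.99869769e-01  1.60797674e-02  1.37360991e-03 -4.89708857e-02]
 [-4.71716657e-03 -2.09799582e-01 -9.77733033e-01  1.54058234e+00]
 [ 0.00000000e+00  0.00000000e+00  0.00000000e+00  1.00000000e+00]] [[ 0.63391908 -0.4858653   0.60173209 -0.22833465]
 [-0.77331728 -0.40953457  0.48400601 -0.66905362]
 [ 0.01126836 -0.77215047 -0.6
[... 969 characters left out ...]
 363.4, 230.5] 330.4 208.7 [ 0.5408 -0.0996  0.07  ]
scene ring 0.45 [308.5, 205.8, 333.3, 223.3] 323.0 211.1 [ 0.5181 -0.0897  0.07  ]
scene pipe_bush_centre 0.76 [406.9, 224.5, 427.6, 243.5] 417.0 233.3 [ 0.6697 -0.3282  0.015 ]
scene pipe_bush_centre 0.68 [375.6, 271.7, 402.4, 294.5] 387.8 281.5 [ 0.4585 -0.3588  0.015 ]
scene steel_cup_centre 0.89 [243.2, 166.8, 257.0, 186.4] 248.1 178.1 [0.5353 0.2544 0.015 ]
scene steel_cup_centre 0.63 [375.5, 272.2, 401.9, 294.3] 387.6 281.9 [ 0.4569 -0.3592  0.015 ]
scene wax_cake_centre 0.74 [399.8, 255.9, 425.1, 276.6] 412.1 265.0 [ 0.5505 -0.3793  0.015 ]
scene wax_cake_centre 0.36 [298.5, 188.2, 365.0, 232.5] 330.1 208.4 [ 0.5919 -0.0605  0.015 ]
```

```bash
python3 - <<'E'
import cv2,numpy as np
a=cv2.imread('pics/top.png');b=cv2.imread('pics/scene.png')
f=lambda i,x,y,w,h,W,H:cv2.resize(i[y:y+h,x:x+w],(W,H),interpolation=cv2.INTER_CUBIC)
cv2.imwrite('pics/c1.png',np.vstack([f(a,200,130,256,128,768,300*128//100-84),f(b,230,150,256,150,768,300)])[:600])
E
```

```text
(no output)
```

View pics/c1.png

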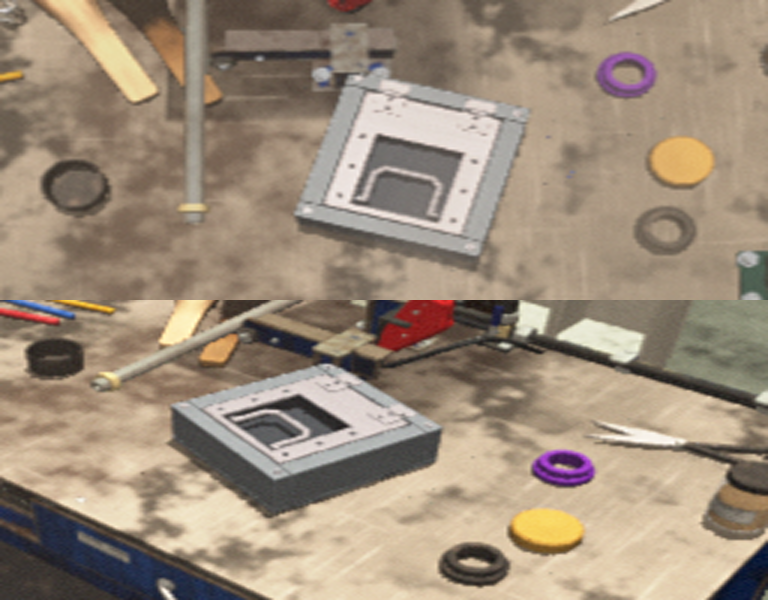

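The candidates for the bush are the dark ring at top px (421,227) and the purple look-alike at (411,160). The steel cup, also dark, is at (225,208). The dark stepped ring at (421,227) is the bush. The hatch hinge is on the far side, with the box turned about −15 to −20°.

```bash
python3 - <<'E'
from h import *
from scipy.optimize import least_squares
a=shot('top');b=shot('scene')
# box hatch fit: 4 hatch corners via IoU-less: fit region outline
def corners(p,t):
    r=env.regions_of(p,t)[0]['region'].astype(np.uint8)
    c=max(cv2.findContours(r,0,2)[0],key=cv2.contourArea)
    return c[:,0,:]
for p in(a,b):
    c=corners(p,'hatch'); w=np.array([ray(p,u,v,.07)[:2] for u,v in c],dtype=np.float32)*1000
    print(cv2.minAreaRect(w))
# bush
for p in (a,b):
    for r in env.regions_of(p,'pipe_bush_centre')[:2]:
        ys,xs=np.nonzero(r['region']);x0,y0,x1,y1=r['rect'];u,v=(x0+x1)/2,(y0+y1)/2
        print(p['image'][r['region']].mean(0).round(),ray(p,u,v,.0115).round(4))
# tube tip triangulation
def tri(pa,ua,pb,ub):
    A=[];B=[]
    for p,u in((pa,ua),(pb,ub)):
        d=p['wc'][:3,:3]@np.linalg.inv(np.array(p['camera_matrix']))@[*u,1];d/=np.linalg.norm(d)
        M=np.eye(3)-np.outer(d,d);A.append(M);B.append(M@p['wc'][:3,3])
    return np.linalg.lstsq(np.vstack(A),np.hstack(B),rcond=None)
X,res,*_=tri(a,(265,130+208/2.34),b,(263.5,150+42));print('tube tip',X,res)
X,res,*_=tri(a,(336.8,199.5),b,(330.4,208.7));print('hatch',X,res)
E
```

```text
((545.2411499023438, -98.20951843261719), (141.31671142578125, 156.29000854492188), 72.89450073242188)
((546.2938232421875, -97.04022979736328), (150.28086853027344, 160.48802185058594), 74.15789031982422)
[120. 107.  93.] [ 0.4592 -0.3557  0.0115]
[132.  87. 138.] [ 0.679  -0.3354  0.0115]
[76. 68. 59.] [ 0.4656 -0.3616  0.0115]
[116.  56. 136.] [ 0.665  -0.3281  0.0115]
tube tip [0.48777088 0.12218802 0.05210915] [4.30546174e-05]
hatch [ 0.54426845 -0.09732644  0.0663556 ] [1.53567174e-07]
```

```bash
python3 - <<'E'
from h import *
a=shot('top');b=shot('scene')
Ki=lambda p:np.linalg.inv(np.array(p['camera_matrix']))
d=lambda p,u,v:p['wc'][:3,:3]@Ki(p)@[u,v,1]
n=np.cross(d(a,265,219),d(a,264,131));ca=a['wc'][:3,3];cb=b['wc'][:3,3]
for u,v in((263.5,192),(280,181),(297,170),(327,153)):
    e=d(b,u,v);print((cb+e*(n@(ca-cb))/(n@e)).round(3))
w=env.read_camera('wrist');print(np.array(w['mount']).round(3),w['camera_matrix'])
E
```

```text
[0.478 0.118 0.059]
[0.555 0.12  0.057]
[0.641 0.122 0.053]
[0.813 0.127 0.032]
[[-0.    -0.954 -0.301  0.083]
 [ 1.    -0.     0.001 -0.   ]
 [-0.001 -0.301  0.954 -0.161]
 [ 0.     0.     0.     1.   ]] [[343.68548645   0.         319.5260573 ]
 [  0.         343.68548645 195.96915317]
 [  0.           0.           1.        ]]
```

{"fn": "apply_moves", "kwargs": {
  "targets": [
    [[340, -310, 20], [0, 0, -0.8]],
    [[340, -310, 20], [0, 0, -0.8]],
    [[340, -310, 20], [0, 0, -0.8]],
    [[340, -310, 20], [0, 0, -0.8]],
    [[340, -310, 20], [0, 0, -0.8]],
    [[340, -310, 20], [0, 0, -0.8]],
    [[340, -310, 20], [0, 0, -0.8]],
    [[340, -310, 20], [0, 0, -0.8]]
  ]
}}

```text
time_s: 1.95
tool_pos: [0.4642, 0.3573, 0.2404]
tool_rot: [179.9, -0.0, 119.2]
force: [1.1, -0.4, 0.2]
grip_width: 0.087
```

{"fn": "apply_moves", "kwargs": {
  "targets": [
    [[64, -447, -10], [0, 0, -0.806]],
    [[64, -447, -10], [0, 0, -0.806]],
    [[64, -447, -10], [0, 0, -0.806]],
    [[64, -447, -10], [0, 0, -0.806]],
    [[64, -447, -10], [0, 0, -0.806]],
    [[64, -447, -10], [0, 0, -0.806]],
    [[64, -447, -10], [0, 0, -0.806]],
    [[64, -447, -10], [0, 0, -0.806]]
  ]
}}

```text
time_s: 2.75
tool_pos: [0.5196, -0.039, 0.2315]
tool_rot: [179.9, -0.1, 73.1]
force: [1.6, 0.4, -0.0]
grip_width: 0.0868
```

{"fn": "apply_moves", "kwargs": {
  "targets": [
    [[5, -40, 0], [0, 0, 0]],
    [[5, -40, 0], [0, 0, 0]],
    [[5, -40, 0], [0, 0, 0]]
  ]
}}

```text
time_s: 3.05
tool_pos: [0.5246, -0.0779, 0.2312]
tool_rot: [180.0, -0.0, 72.9]
force: [0.5, 0.6, -0.6]
grip_width: 0.0873
```

```bash
cat >> h.py <<'E'
def fit_box(p,x0=(.545,-.098,-17)):
    r=env.regions_of(p,'hatch');
    for k in r[:2]:
        c=max(cv2.findContours(k['region'].astype(np.uint8),0,2)[0],key=cv2.contourArea)[:,0,:]
        w=np.array([ray(p,u,v,.07)[:2] for u,v in c],dtype=np.float32)*1000
        print('hatch',round(k['conf'],2),k['rect'],cv2.minAreaRect(w))
E
python3 - <<'E'
from h import *
print(env.get_obs()['tool_pos'],env.get_obs()['tool_rot'])
p=shot('wrist','w1'); fit_box(p)
for t in('ring','well_box'):
  for r in env.regions_of(p,t)[:2]:
    ys,xs=np.nonzero(r['region']);print(t,r['conf'],r['rect'],ray(p,xs.mean(),ys.mean(),.064))
E
```

```text
[ 0.52455267 -0.07785628  0.23123686] [ 1.79992002e+02 -3.13950976e-02  7.28925562e+01]
hatch 0.7 [265.0, 113.9, 436.6, 256.5] ((548.7694702148438, -97.28082275390625), (142.04571533203125, 157.76956176757812), 72.88456726074219)
ring 0.93 [284.6, 148.2, 339.9, 230.2] [ 0.51884896 -0.08625284  0.064     ]
well_box 0.61 [241.1, 89.3, 463.2, 272.1] [ 0.54984658 -0.08559289  0.064     ]
```

View pics/w1.png

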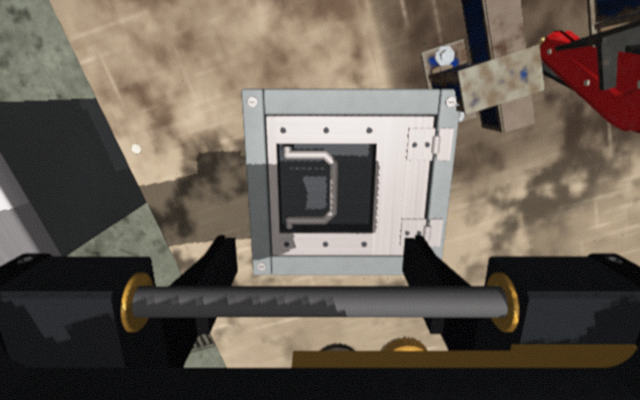

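```bash
python3 - <<'E'
from h import *
p=shot('wrist')
g=cv2.cvtColor(p['image'],cv2.COLOR_RGB2GRAY)
print(g[188,322:346]); 
for uv in((332.5,165),(332.5,188),(332.5,212)): print(ray(p,*uv,.064).round(4))
for uv in((244,89),(459,89),(454,274),(254,276)): print('fr',ray(p,*uv,.07).round(4))
# predicted
th=np.radians(-17.1);C=np.array([.548,-.0975]);ex=np.array([np.cos(th),np.sin(th)]);ey=np.array([-ex[1],ex[0]])
B=C-.015*ex;print('bar pred',B,proj(p,[*B,.064]))
for sx,sy in((-.1,.095),(-.1,-.095),(.1,-.095),(.1,.095)): print(proj(p,[*(C+sx*ex+sy*ey),.07]).round(1))
E
```

```text
[ 89  88  90  89  85  71  54  48  82 126 125 117 112 110  98  84  59  45
  45  43  47  45  41  46]
[ 0.5402 -0.0677  0.064 ]
[ 0.5337 -0.0901  0.064 ]
[ 0.5266 -0.1144  0.064 ]
fr [0.4837 0.0232 0.07  ]
fr [ 0.6681 -0.0324  0.07  ]
fr [ 0.6308 -0.2165  0.07  ]
fr [ 0.4273 -0.1575  0.07  ]
bar pred [ 0.5336631 -0.0930894] [333.31446884 190.80800955]
[240.7  90.7]
[251.9 277.8]
[440.1 278.6]
[463.4  92. ]
```

The picture shows the box, with the bar of the ring at px (333,188). That puts it at about (0.534,-0.091,0.064), which agrees with the box pose (0.548,-0.0975, yaw −17.1°). I'll now descend with the fingers narrowed to fit the dish.

{"fn": "apply_moves", "kwargs": {
  "targets": [
    [[9, -14, -30], [0, 0, 0]],
    [[9, -14, -70], [0, 0, 0]],
    [[9, -14, -100], [0, 0, 0]],
    [[9, -14, -110], [0, 0, 0]],
    [[9, -14, -140], [0, 0, 0]],
    [[9, -14, -165], [0, 0, 0]],
    [[9, -14, -179], [0, 0, 0]],
    [[9, -14, -179], [0, 0, 0]]
  ],
  "hand": 36,
  "squeeze": 15
}}

```text
time_s: 4.1
tool_pos: [0.5328, -0.0904, 0.0511]
tool_rot: [-179.9, 0.1, 73.1]
force: [-0.3, -0.5, 0.2]
grip_width: 0.0379
```

```bash
python3 - <<'E'
from h import *
p=shot('wrist','w2');print(env.get_obs()['tool_pos'],env.get_obs()['force'])
E
```

```text
[ 0.53379962 -0.09074448  0.05235808] [-0.28236147 -0.55448049  0.86571005]
```

View pics/w2.png

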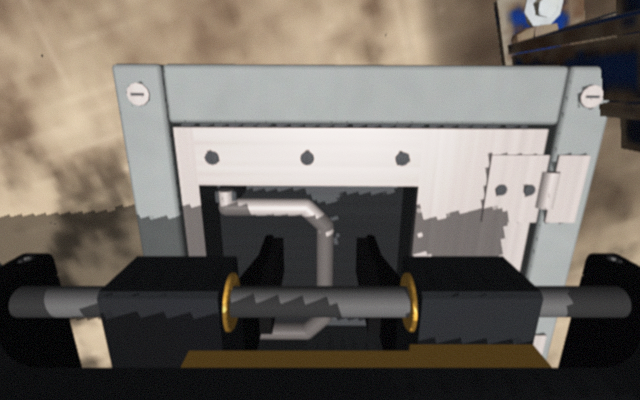

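{"fn": "apply_moves", "kwargs": {
  "targets": [
    [[0, 0, 0], [0, 0, 0]],
    [[0, 0, 0], [0, 0, 0]],
    [[0, 0, 0], [0, 0, 0]],
    [[0, 0, 0], [0, 0, 0]],
    [[0, 0, 0], [0, 0, 0]],
    [[0, 0, 0], [0, 0, 0]]
  ],
  "hand": 0,
  "squeeze": 15
}}

```text
time_s: 4.75
tool_pos: [0.5349, -0.0913, 0.0528]
tool_rot: [179.8, -0.0, 73.0]
force: [3.0, 0.1, 0.0]
grip_width: 0.0074
```

Gripped at 7.4 mm, which matches the 8 mm bar. I'll flip the ring along its arc.

{"fn": "apply_moves", "kwargs": {
  "targets": [
    [[-1, 0, 12], [0, 0, 0]],
    [[-5, 2, 23], [0, 0, 0]],
    [[-12, 4, 32], [0, 0, 0]],
    [[-21, 6, 39], [0, 0, 0]],
    [[-32, 10, 44], [0, 0, 0]],
    [[-43, 13, 45], [0, 0, 0]],
    [[-43, 13, 45], [0, 0, 0]]
  ]
}}

```text
time_s: 5.45
tool_pos: [0.4906, -0.0775, 0.0995]
tool_rot: [179.9, -0.1, 73.1]
force: [-0.8, 0.0, 10.2]
grip_width: 0.0074
```

```bash
cat > arc.py <<'E'
import numpy as np
th=np.radians(-17.1)
def bar(phi,t):
    p,t=np.radians([phi,t]);return np.array([-140*np.cos(p)-6*np.sin(p)+45*np.cos(t-p),140*np.sin(p)-6*np.cos(p)+45*np.sin(t-p)])
def table(seq):
    b0=bar(*seq[0])
    for i in range(1,len(seq)):
        if (i-1)%8==0 and i>1: print('--'); b0=bar(*seq[i-1])
        d=bar(*seq[i])-b0; print(seq[i],np.round([d[0]*np.cos(th),d[0]*np.sin(th),d[1]]).astype(int).tolist())
E
python3 -c "
from arc import *
table([(f,min(90+f,132)) for f in [0]+list(np.linspace(4,92,24).round(1))])"
```

```text
(np.float64(4.0), np.float64(94.0)) [0, 0, 10]
(np.float64(7.8), np.float64(97.8)) [0, 0, 19]
(np.float64(11.7), np.float64(101.7)) [2, 0, 29]
(np.float64(15.5), np.float64(105.5)) [3, -1, 38]
(np.float64(19.3), np.float64(109.3)) [6, -2, 47]
(np.float64(23.1), np.float64(113.1)) [8, -3, 55]
(np.float64(27.0), np.float64(117.0)) [12, -4, 64]
(np.float64(30.8), np.float64(120.8)) [16, -5, 73]
--
(np.float64(34.6), np.float64(124.6)) [4, -1, 8]
(np.float64(38.4), np.float64(128.4)) [9, -3, 16]
(np.float64(42.3), 132) [15, -5, 23]
(np.float64(46.1), 132) [24, -7, 30]
(np.float64(49.9), 132) [33, -10, 36]
(np.float64(53.7), 132) [43, -13, 42]
(np.float64(57.6), 132) [53, -16, 47]
(np.float64(61.4), 132) [63, -19, 51]
--
(np.float64(65.2), 132) [10, -3, 3]
(np.float64(69.0), 132) [21, -6, 6]
(np.float64(72.9), 132) [32, -10, 8]
(np.float64(76.7), 132) [43, -13, 9]
(np.float64(80.5), 132) [54, -17, 10]
(np.float64(84.3), 132) [65, -20, 10]
(np.float64(88.2), 132) [76, -23, 8]
(np.float64(92.0), 132) [87, -27, 7]
```

{"fn": "apply_moves", "kwargs": {
  "targets": [
    [[0, 0, 10], [0, 0, 0]],
    [[0, 0, 19], [0, 0, 0]],
    [[2, 0, 29], [0, 0, 0]],
    [[3, -1, 38], [0, 0, 0]],
    [[6, -2, 47], [0, 0, 0]],
    [[8, -3, 55], [0, 0, 0]],
    [[12, -4, 64], [0, 0, 0]],
    [[16, -5, 73], [0, 0, 0]]
  ],
  "squeeze": 25
}}

```text
time_s: 6.25
tool_pos: [0.5066, -0.0826, 0.1705]
tool_rot: [-179.9, -0.0, 73.1]
force: [0.9, 4.1, -6.5]
grip_width: 0.0071
```

{"fn": "apply_moves", "kwargs": {
  "targets": [
    [[4, -1, 8], [0, 0, 0]],
    [[9, -3, 16], [0, 0, 0]],
    [[15, -5, 23], [0, 0, 0]],
    [[24, -7, 30], [0, 0, 0]],
    [[33, -10, 36], [0, 0, 0]],
    [[43, -13, 42], [0, 0, 0]],
    [[53, -16, 47], [0, 0, 0]],
    [[63, -19, 51], [0, 0, 0]]
  ]
}}

```text
time_s: 7.05
tool_pos: [0.5694, -0.1021, 0.2219]
tool_rot: [-179.9, 0.0, 73.1]
force: [-3.7, 3.2, -0.1]
grip_width: 0.007
```

```bash
python3 - <<'E'
from h import *
a=shot('scene');w=shot('wrist')
cv2.imwrite('pics/s3.png',np.vstack([cv2.resize(a['image'][100:280,220:480],(780,540))[:,:640][:300],w['image'][:300]])[:,:,::-1])
E
```

```text
(no output)
```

View pics/s3.png

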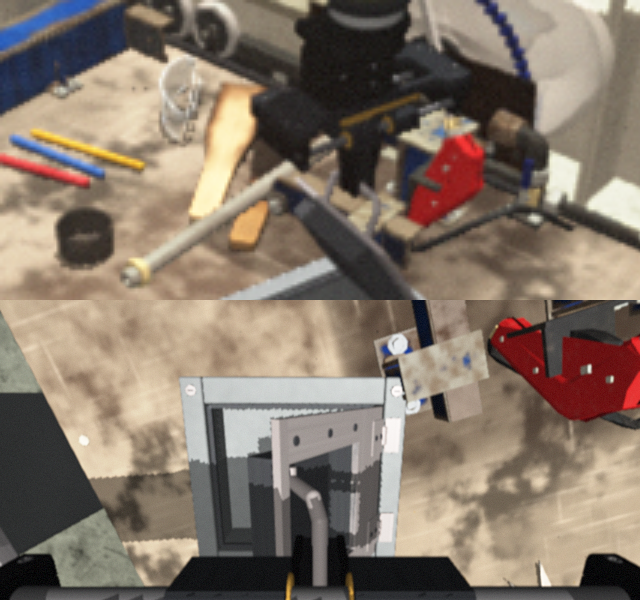

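The hatch is at about 60°, with the ring gripped and following. I'll continue to upright.

{"fn": "apply_moves", "kwargs": {
  "targets": [
    [[10, -3, 3], [0, 0, 0]],
    [[21, -6, 6], [0, 0, 0]],
    [[32, -10, 8], [0, 0, 0]],
    [[43, -13, 9], [0, 0, 0]],
    [[54, -17, 10], [0, 0, 0]],
    [[65, -20, 10], [0, 0, 0]],
    [[76, -23, 8], [0, 0, 0]],
    [[87, -27, 7], [0, 0, 0]]
  ]
}}

```text
time_s: 7.95
tool_pos: [0.657, -0.1293, 0.2285]
tool_rot: [-180.0, 0.0, 73.1]
force: [-1.0, 3.5, 0.6]
grip_width: 0.0069
```

{"fn": "apply_moves", "kwargs": {
  "targets": [
    [[0, 0, 0], [0, 0, 0]],
    [[0, 0, 0], [0, 0, 0]]
  ]
}}

```text
time_s: 8.15
tool_pos: [0.6574, -0.1295, 0.2286]
tool_rot: [179.9, 0.0, 73.0]
force: [2.1, 1.8, 0.9]
grip_width: 0.007
```

```bash
python3 - <<'E'
from h import *
o=env.get_obs();print(o['tool_pos'],o['force'])
a=shot('scene');w=shot('wrist')
cv2.imwrite('pics/s4.png',np.vstack([cv2.resize(a['image'][130:260,220:440],(640,378))[:300],w['image'][:300]])[:,:,::-1])
E
```

```text
[ 0.65744006 -0.12949589  0.22855312] [2.11763526 1.84961185 0.94844416]
```

View pics/s4.png

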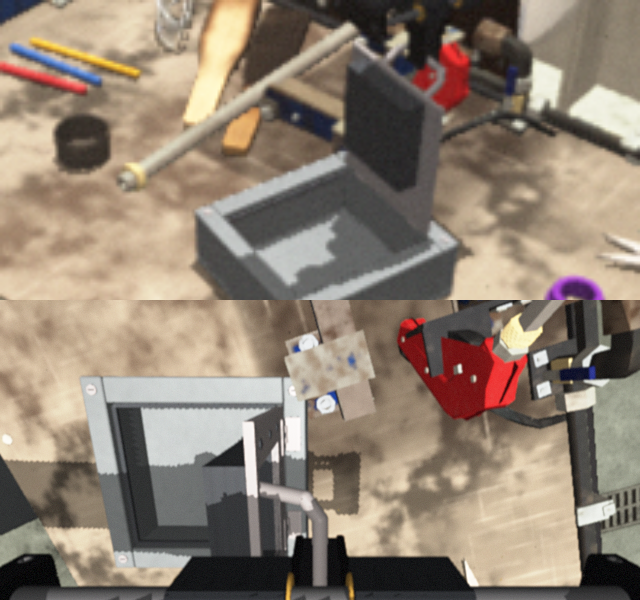

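{"fn": "apply_moves", "kwargs": {
  "targets": [
    [[0, 0, 0], [0, 0, 0]],
    [[0, 0, 0], [0, 0, 0]],
    [[0, 0, 0], [0, 0, 0]],
    [[0, 0, 15], [0, 0, 0]],
    [[0, 0, 35], [0, 0, 0]],
    [[0, 0, 60], [0, 0, 0]]
  ],
  "hand": 18
}}

```text
time_s: 8.85
tool_pos: [0.656, -0.1294, 0.289]
tool_rot: [-179.9, 0.0, 73.0]
force: [1.1, 0.2, 0.6]
grip_width: 0.0179
```

{"fn": "apply_moves", "kwargs": {
  "targets": [
    [[-40, -30, 0], [0, 0, 0.15]],
    [[-80, -60, 0], [0, 0, 0.3]],
    [[-120, -90, 0], [0, 0, 0.45]],
    [[-150, -120, 0], [0, 0, 0.6]],
    [[-175, -150, 0], [0, 0, 0.75]],
    [[-190, -180, -10], [0, 0, 0.9]],
    [[-194, -200, -30], [0, 0, 1.05]],
    [[-194, -215, -50], [0, 0, 1.2]]
  ],
  "hand": 87
}}

```text
time_s: 9.65
tool_pos: [0.4613, -0.347, 0.2396]
tool_rot: [180.0, 0.2, 141.9]
force: [1.0, -0.6, -0.4]
grip_width: 0.074
```

{"fn": "apply_moves", "kwargs": {
  "targets": [
    [[0, 0, -30], [0, 0, 0.15]],
    [[0, 0, -50], [0, 0, 0.3]],
    [[0, 0, -70], [0, 0, 0.37]],
    [[0, 0, -70], [0, 0, 0.37]]
  ]
}}

```text
time_s: 10.05
tool_pos: [0.461, -0.3435, 0.1664]
tool_rot: [180.0, -0.2, 163.0]
force: [-1.0, 1.1, -0.5]
grip_width: 0.0864
```

```bash
python3 - <<'E'
from h import *
o=env.get_obs();print(o['tool_pos'],o['tool_rot'],o['qpos'])
w=shot('wrist')
for t,h in(('pipe_bush_centre',.0115),('wax_cake_centre',.01)):
  for r in env.regions_of(w,t)[:3]:
    x0,y0,x1,y1=r['rect'];c=max(cv2.findContours(r['region'].astype(np.uint8),0,2)[0],key=cv2.contourArea)[:,0,:]
    W=np.array([ray(w,u,v,.008)[:2] for u,v in c],dtype=np.float32)*1000
    print(t,r['conf'],r['rect'],w['image'][r['region']].mean(0).round(),cv2.minEnclosingCircle(W))
a=shot('scene')
for t in ('hatch',):
  for r in env.regions_of(a,t)[:2]: print(t,r['conf'],r['rect'])
cv2.imwrite('pics/s5.png',np.vstack([cv2.resize(a['image'][130:260,220:440],(640,378))[:300],w['image'][:300]])[:,:,::-1])
E
```

```text
[ 0.46101352 -0.34350673  0.16644887] [179.95950876  -0.24227727 162.9565427 ] [ -0.1334552   13.20494608  39.39614978  99.44636596  -8.78070758
  70.73045326 114.42138604]
pipe_bush_centre 0.73 [276.8, 152.8, 339.7, 217.8] [77. 69. 60.] ((464.8507385253906, -356.4572448730469), 32.290042877197266)
pipe_bush_centre 0.67 [360.4, 326.4, 412.7, 348.8] [102.  46. 122.] ((670.4260864257812, -326.85235595703125), 31.282228469848633)
pipe_bush_centre 0.48 [472.4, 79.2, 638.3, 285.1] [127. 130. 129.] ((541.2064208984375, -118.48881530761719), 124.52349853515625)
wax_cake_centre 0.7 [284.0, 239.6, 348.3, 287.4] [217. 185.  93.] ((554.8682861328125, -377.42431640625), 36.23573303222656)
hatch 0.62 [337.8, 144.6, 373.2, 209.8]
```

View pics/s5.png

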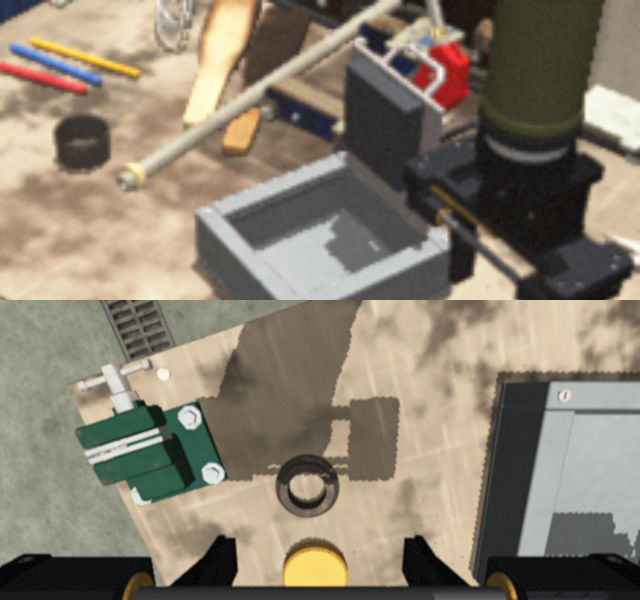

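The hatch stands upright by itself with the ring up. The dark bush is at px (308,185), i.e. (0.4645,-0.3565), and the purple one is elsewhere. A green vice stands 75–100 mm away on the −y side, so I'll turn the jaws to keep clear of it.

{"fn": "apply_moves", "kwargs": {
  "targets": [
    [[3.5, -13, 0], [0, 0, -1.15]],
    [[3.5, -13, 0], [0, 0, -1.15]],
    [[3.5, -13, 0], [0, 0, -1.15]],
    [[3.5, -13, 0], [0, 0, -1.15]],
    [[3.5, -13, 0], [0, 0, -1.15]],
    [[3.5, -13, 0], [0, 0, -1.15]],
    [[3.5, -13, 0], [0, 0, -1.15]],
    [[3.5, -13, 0], [0, 0, -1.15]]
  ]
}}

```text
time_s: 11.1
tool_pos: [0.4668, -0.3573, 0.1694]
tool_rot: [179.9, 0.1, 96.8]
force: [0.0, 0.2, -0.5]
grip_width: 0.0869
```

{"fn": "apply_moves", "kwargs": {
  "targets": [
    [[0, 0, 0], [0, 0, -0.15]],
    [[0, 0, 0], [0, 0, -0.3]],
    [[0, 0, 0], [0, 0, -0.45]],
    [[0, 0, -5], [0, 0, -0.6]],
    [[0, 0, -15], [0, 0, -0.75]],
    [[0, 0, -30], [0, 0, -0.9]],
    [[0, 0, -45], [0, 0, -1.05]],
    [[0, 0, -60], [0, 0, -1.2]]
  ]
}}

```text
time_s: 11.9
tool_pos: [0.4671, -0.3572, 0.1088]
tool_rot: [179.9, -0.1, 28.0]
force: [-0.1, 0.4, -0.1]
grip_width: 0.0873
```

```bash
python3 - <<'E'
from h import *
o=env.get_obs();print(o['tool_pos'],o['tool_rot'],o['qpos'])
w=shot('wrist','w6')
for t in('pipe_bush_centre','wax_cake_centre'):
  for r in env.regions_of(w,t)[:2]:
    c=max(cv2.findContours(r['region'].astype(np.uint8),0,2)[0],key=cv2.contourArea)[:,0,:]
    W=np.array([ray(w,u,v,.008)[:2] for u,v in c],dtype=np.float32)*1000
    print(t,r['conf'],r['rect'],w['image'][r['region']].mean(0).round(),cv2.minEnclosingCircle(W))
E
```

```text
[ 0.46713378 -0.35719202  0.10883091] [ 1.79911759e+02 -8.60478181e-02  2.80087591e+01] [-13.85029003  24.92565853  60.57980988 101.92856847 -23.57343071
  66.94689291  -8.06484447]
pipe_bush_centre 0.86 [283.3, 157.2, 357.0, 234.8] [59. 53. 46.] ((465.672119140625, -356.7477111816406), 32.1712532043457)
wax_cake_centre 0.6 [355.8, 57.4, 448.9, 154.0] [226. 183.  91.] ((556.1693115234375, -378.6065673828125), 35.900474548339844)
```

View pics/w6.png

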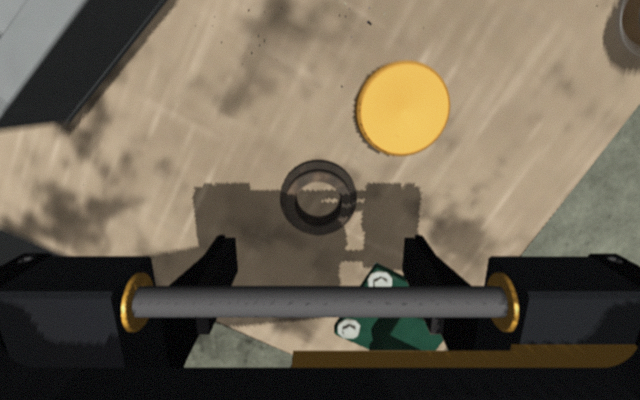

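{"fn": "apply_moves", "kwargs": {
  "targets": [
    [[-1.5, 0.5, -35], [0, 0, 0]],
    [[-1.5, 0.5, -70], [0, 0, 0]],
    [[-1.5, 0.5, -92], [0, 0, 0]],
    [[-1.5, 0.5, -102], [0, 0, 0]],
    [[-1.5, 0.5, -105], [0, 0, 0]],
    [[-1.5, 0.5, -105], [0, 0, 0]]
  ]
}}

```text
time_s: 12.65
tool_pos: [0.4654, -0.3572, 0.0043]
tool_rot: [179.9, -0.0, 28.4]
force: [-0.9, -0.2, 0.3]
grip_width: 0.087
```

{"fn": "apply_moves", "kwargs": {
  "targets": [
    [[0, 0, 0], [0, 0, 0]],
    [[0, 0, 0], [0, 0, 0]],
    [[0, 0, 0], [0, 0, 0]],
    [[0, 0, 0], [0, 0, 0]],
    [[0, 0, 0], [0, 0, 0]]
  ],
  "hand": 0,
  "squeeze": 25
}}

```text
time_s: 13.15
tool_pos: [0.4649, -0.3567, 0.0035]
tool_rot: [180.0, -0.0, 28.4]
force: [0.8, 0.8, 3.1]
grip_width: 0.0603
```

{"fn": "apply_moves", "kwargs": {
  "targets": [
    [[0, 0, 30], [0, 0, 0]],
    [[0, 0, 70], [0, 0, 0]],
    [[0, 5, 110], [0, 0, 0.15]],
    [[0, 20, 150], [0, 0, 0.3]],
    [[0, 40, 170], [0, 0, 0.45]],
    [[0, 60, 170], [0, 0, 0.6]],
    [[10, 80, 170], [0, 0, 0.75]],
    [[10, 100, 170], [0, 0, 0.9]]
  ]
}}

```text
time_s: 13.95
tool_pos: [0.4754, -0.2552, 0.1731]
tool_rot: [180.0, -0.0, 80.3]
force: [-0.5, -0.1, -1.7]
grip_width: 0.0602
```

{"fn": "apply_moves", "kwargs": {
  "targets": [
    [[10, 20, 0], [0, 0, 0.15]],
    [[20, 40, 0], [0, 0, 0.3]],
    [[30, 60, 0], [0, 0, 0.45]],
    [[40, 80, 0], [0, 0, 0.6]],
    [[50, 100, 0], [0, 0, 0.75]],
    [[60, 120, 0], [0, 0, 0.9]],
    [[70, 140, 0], [0, 0, 1.05]],
    [[73, 160, 0], [0, 0, 1.2]]
  ]
}}

```text
time_s: 14.75
tool_pos: [0.548, -0.0956, 0.1727]
tool_rot: [-180.0, -0.0, 149.0]
force: [-1.5, 0.1, -1.5]
grip_width: 0.0602
```

{"fn": "apply_moves", "kwargs": {
  "targets": [
    [[0, 0, 0], [0, 0, 0.15]],
    [[0, 0, 0], [0, 0, 0.25]],
    [[0, 0, 0], [0, 0, 0.25]],
    [[0, 0, 0], [0, 0, 0.25]]
  ]
}}

```text
time_s: 15.15
tool_pos: [0.5473, -0.0968, 0.1729]
tool_rot: [-180.0, -0.0, 162.8]
force: [0.2, -0.3, -1.1]
grip_width: 0.0599
```

```bash
python3 - <<'E'
from h import *
o=env.get_obs();print(o['tool_pos'],o['tool_rot'],o['qpos'].round(1),o['grip_width'],o['force'])
a=shot('scene');w=shot('wrist')
th=np.radians(-17.1);C=np.array([.548,-.0975]);ex=np.array([np.cos(th),np.sin(th)]);ey=np.array([-ex[1],ex[0]])
im=w['image'].copy()
for sx,sy,z in((-.1,.095,.07),(-.1,-.095,.07),(.1,-.095,.07),(.1,.095,.07),(-.08,.072,.07),(-.08,-.072,.07),(.08,.072,.07),(.08,-.072,.07)):
    u,v=proj(w,[*(C+sx*ex+sy*ey),z]); cv2.circle(im,(int(round(u)),int(round(v))),3,(255,0,0),1)
cv2.imwrite('pics/s7.png',np.vstack([cv2.resize(a['image'][110:240,250:470],(640,378))[70:310],im[:350]])[:,:,::-1])
E
```

```text
[ 0.54729554 -0.09683025  0.17285351] [-1.79997081e+02 -2.66802456e-02  1.62822812e+02] [-27.6   9.8  38.9 101.8  -6.5  70.7  85.9] 0.0599235836098563 [ 0.23021143 -0.25588233 -1.09799572]
```

View pics/s7.png

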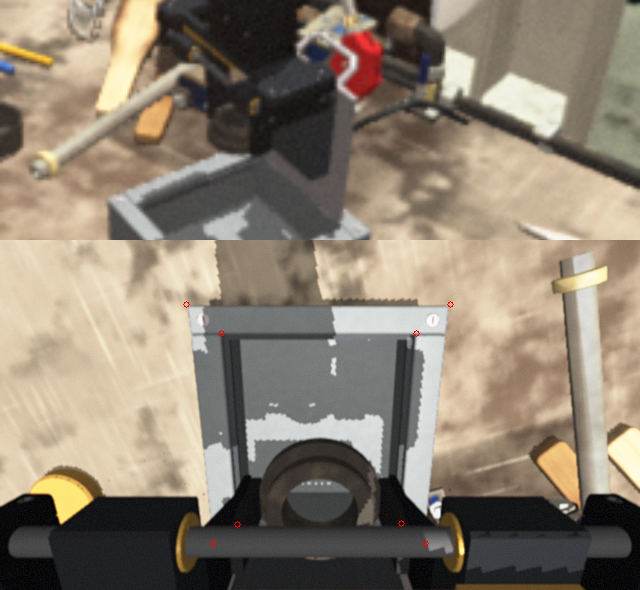

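{"fn": "apply_moves", "kwargs": {
  "targets": [
    [[-14, 4, 0], [0, 0, 0]],
    [[-14, 4, -40], [0, 0, 0]],
    [[-14, 4, -80], [0, 0, 0]],
    [[-14, 4, -115], [0, 0, 0]],
    [[-14, 4, -140], [0, 0, 0]],
    [[-14, 4, -154], [0, 0, 0]],
    [[-14, 4, -160], [0, 0, 0]],
    [[-14, 4, -162], [0, 0, 0]]
  ]
}}

```text
time_s: 16.05
tool_pos: [0.534, -0.0928, 0.0113]
tool_rot: [-180.0, 0.0, 163.0]
force: [-0.3, 0.8, -1.6]
grip_width: 0.06
```

{"fn": "apply_moves", "kwargs": {
  "targets": [
    [[0, 0, -1], [0, 0, 0]],
    [[0, 0, -1], [0, 0, 0]]
  ]
}}

```text
time_s: 16.25
tool_pos: [0.5346, -0.0927, 0.0112]
tool_rot: [180.0, 0.1, 163.0]
force: [0.4, 0.2, -1.3]
grip_width: 0.06
```

{"fn": "apply_moves", "kwargs": {
  "targets": [
    [[0, 0, -1], [0, 0, 0]],
    [[0, 0, -1.5], [0, 0, 0]],
    [[0, 0, -1.5], [0, 0, 0]]
  ]
}}

```text
time_s: 16.55
tool_pos: [0.5342, -0.0925, 0.0094]
tool_rot: [180.0, 0.1, 163.0]
force: [-1.3, 0.0, 3.4]
grip_width: 0.0603
```

{"fn": "apply_moves", "kwargs": {
  "targets": [
    [[0, 0, 0], [0, 0, 0]],
    [[0, 0, 0], [0, 0, 0]],
    [[0, 0, 0], [0, 0, 0]],
    [[0, 0, 5], [0, 0, 0]],
    [[0, 0, 30], [0, 0, 0]],
    [[0, 0, 75], [0, 0, 0]],
    [[0, 0, 125], [0, 0, 0]],
    [[0, 0, 165], [0, 0, 0]]
  ],
  "hand": 78
}}

```text
time_s: 17.35
tool_pos: [0.534, -0.093, 0.1765]
tool_rot: [180.0, 0.1, 163.0]
force: [1.4, 1.2, 0.2]
grip_width: 0.0778
```

```bash
python3 - <<'E'
from h import *
o=env.get_obs();print(o['tool_pos'],o['tool_rot'],o['grip_width'],o['force'])
a=shot('scene');w=shot('wrist')
for r in env.regions_of(w,'pipe_bush_centre')[:2]:
    c=max(cv2.findContours(r['region'].astype(np.uint8),0,2)[0],key=cv2.contourArea)[:,0,:]
    W=np.array([ray(w,u,v,.014)[:2] for u,v in c],dtype=np.float32)*1000
    print(r['conf'],r['rect'],w['image'][r['region']].mean(0).round(),cv2.minEnclosingCircle(W))
cv2.imwrite('pics/s8.png',np.vstack([cv2.resize(a['image'][110:240,250:470],(640,378))[30:280],w['image'][:350]])[:,:,::-1])
E
```

```text
[ 0.5339624  -0.09302688  0.17650368] [1.79966800e+02 1.12245473e-01 1.62960747e+02] 0.07783414225997423 [1.43210588 1.23857493 0.18446982]
0.85 [287.7, 137.1, 350.2, 196.8] [80. 73. 66.] ((534.1237182617188, -91.88334655761719), 31.39717674255371)
0.73 [194.7, 74.2, 445.2, 365.1] [111. 113. 112.] ((545.1178588867188, -97.37089538574219), 147.64671325683594)
```

View pics/s8.png

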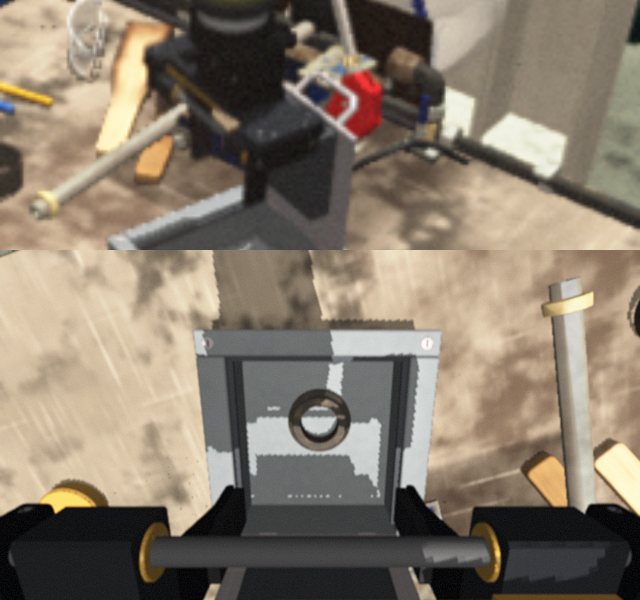

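The bush lies flat at (0.534,-0.092) in the well, and the hatch is still upright. I'm returning above the ring bar.

{"fn": "apply_moves", "kwargs": {
  "targets": [
    [[0, 0, 45], [0, 0, -0.15]],
    [[0, 0, 90], [0, 0, -0.3]],
    [[0, 0, 125], [0, 0, -0.45]],
    [[10, -3, 130], [0, 0, -0.6]],
    [[25, -8, 130], [0, 0, -0.75]],
    [[40, -12, 130], [0, 0, -0.9]],
    [[60, -18, 130], [0, 0, -1.05]],
    [[80, -24, 130], [0, 0, -1.2]]
  ],
  "hand": 18
}}

```text
time_s: 18.3
tool_pos: [0.6138, -0.1164, 0.302]
tool_rot: [-179.9, -0.0, 93.9]
force: [0.6, -0.3, -0.7]
grip_width: 0.0233
```

{"fn": "apply_moves", "kwargs": {
  "targets": [
    [[20, -6, 0], [0, 0, -0.15]],
    [[35, -10, 0], [0, 0, -0.3]],
    [[43, -13, 0], [0, 0, -0.37]],
    [[43, -13, 0], [0, 0, -0.37]],
    [[43, -13, 0], [0, 0, -0.37]]
  ]
}}

```text
time_s: 18.8
tool_pos: [0.656, -0.1296, 0.3022]
tool_rot: [-179.9, 0.1, 73.1]
force: [0.2, 0.4, 0.0]
grip_width: 0.0182
```

```bash
python3 - <<'E'
from h import *
o=env.get_obs();print(o['tool_pos'],o['tool_rot'],o['qpos'].round(1),o['grip_width'],o['force'])
a=shot('scene');w=shot('wrist')
im=w['image'].copy()
for r in env.regions_of(w,'ring')[:2]: print(r['conf'],r['rect'])
th=np.radians(-17.1);C=np.array([.548,-.0975]);ex=np.array([np.cos(th),np.sin(th)]);ey=np.array([-ex[1],ex[0]])
# expected bar line through last grasp (bar 14 mm above TCP then)
for s in(-.025,0,.025,):
    u=proj(w,np.array([.6574,-.1295,.2426])+np.append(ey*s,0)); print(u.round(1)); cv2.circle(im,tuple(int(round(x)) for x in u),2,(255,0,0),-1)
u=proj(w,o['tool_pos']-[0,0,.06]);print('below tcp',u)
cv2.imwrite('pics/s9.png',np.vstack([cv2.resize(a['image'][110:240,250:470],(640,378))[30:230],im])[:,:,::-1])
E
```

```text
[ 0.65595191 -0.12963328  0.30221856] [-1.79865870e+02  5.19089170e-02  7.31123782e+01] [-25.2  24.7  49.3  74.1 -18.4  89.4   4.7] 0.018249306721451246 [0.15805118 0.35591379 0.01807752]
0.78 [279.4, 153.1, 328.9, 258.6]
[321.5 247. ]
[321.7 213.9]
[321.9 178.6]
below tcp [319.71518459 214.46166721]
```

View pics/s9.png

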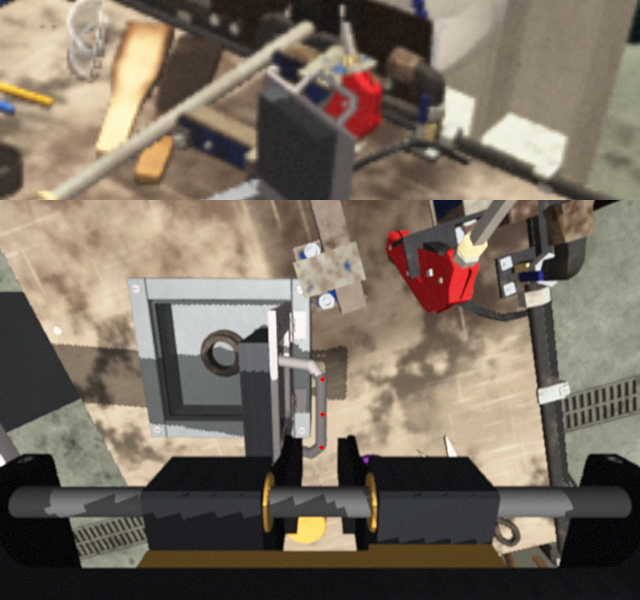

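The bar is exactly where predicted (px (321,~415)), so I'll descend and re-grip.

{"fn": "apply_moves", "kwargs": {
  "targets": [
    [[1.5, 0, -30], [0, 0, 0]],
    [[1.5, 0, -55], [0, 0, 0]],
    [[1.5, 0, -68], [0, 0, 0]],
    [[1.5, 0, -73.5], [0, 0, 0]],
    [[1.5, 0, -73.5], [0, 0, 0]]
  ]
}}

```text
time_s: 19.45
tool_pos: [0.658, -0.1294, 0.2301]
tool_rot: [-180.0, -0.0, 73.1]
force: [0.4, 0.3, 0.2]
grip_width: 0.0179
```

{"fn": "apply_moves", "kwargs": {
  "targets": [
    [[0, 0, 0], [0, 0, 0]],
    [[0, 0, 0], [0, 0, 0]],
    [[0, 0, 0], [0, 0, 0]],
    [[0, 0, 0], [0, 0, 0]]
  ],
  "hand": 0,
  "squeeze": 25
}}

```text
time_s: 19.85
tool_pos: [0.6585, -0.1298, 0.2308]
tool_rot: [179.9, -0.0, 73.0]
force: [-0.3, -0.0, 1.2]
grip_width: 0.0068
```

```bash
python3 -c "
from arc import *
F=[92]+list(np.linspace(92,0,25).round(1)[1:])
table([(f,min(90+f,132)) for f in F])
print('fold');table([(0,t) for t in (90,75,60,45,30,15,0)])"
```

```text
(np.float64(88.2), 132) [-11, 3, 2]
(np.float64(84.3), 132) [-22, 7, 3]
(np.float64(80.5), 132) [-33, 10, 3]
(np.float64(76.7), 132) [-44, 13, 3]
(np.float64(72.8), 132) [-55, 17, 2]
(np.float64(69.0), 132) [-66, 20, 0]
(np.float64(65.2), 132) [-76, 23, -3]
(np.float64(61.3), 132) [-87, 27, -7]
--
(np.float64(57.5), 132) [-10, 3, -4]
(np.float64(53.7), 132) [-20, 6, -9]
(np.float64(49.8), 132) [-30, 9, -15]
(np.float64(46.0), 132) [-39, 12, -21]
(np.float64(42.2), 132) [-48, 15, -28]
(np.float64(38.3), np.float64(128.3)) [-53, 16, -35]
(np.float64(34.5), np.float64(124.5)) [-58, 18, -43]
(np.float64(30.7), np.float64(120.7)) [-63, 19, -51]
--
(np.float64(26.8), np.float64(116.8)) [-4, 1, -9]
(np.float64(23.0), np.float64(113.0)) [-7, 2, -17]
(np.float64(19.2), np.float64(109.2)) [-10, 3, -26]
(np.float64(15.3), np.float64(105.3)) [-13, 4, -35]
(np.float64(11.5), np.float64(101.5)) [-14, 4, -44]
(np.float64(7.7), np.float64(97.7)) [-15, 5, -54]
(np.float64(3.8), np.float64(93.8)) [-16, 5, -63]
(np.float64(0.0), np.float64(90.0)) [-16, 5, -72]
fold
(0, 75) [11, -3, -2]
(0, 60) [22, -7, -6]
(0, 45) [30, -9, -13]
(0, 30) [37, -11, -23]
(0, 15) [42, -13, -33]
(0, 0) [43, -13, -45]
```

{"fn": "apply_moves", "kwargs": {
  "targets": [
    [[-11, 3, 2], [0, 0, 0]],
    [[-22, 7, 3], [0, 0, 0]],
    [[-33, 10, 3], [0, 0, 0]],
    [[-44, 13, 3], [0, 0, 0]],
    [[-55, 17, 2], [0, 0, 0]],
    [[-66, 20, 0], [0, 0, 0]],
    [[-76, 23, -3], [0, 0, 0]],
    [[-87, 27, -7], [0, 0, 0]]
  ]
}}

```text
time_s: 20.65
tool_pos: [0.5706, -0.1026, 0.223]
tool_rot: [179.9, -0.0, 73.0]
force: [1.0, -1.5, -2.5]
grip_width: 0.007
```

{"fn": "apply_moves", "kwargs": {
  "targets": [
    [[-10, 3, -4], [0, 0, 0]],
    [[-20, 6, -9], [0, 0, 0]],
    [[-30, 9, -15], [0, 0, 0]],
    [[-39, 12, -21], [0, 0, 0]],
    [[-48, 15, -28], [0, 0, 0]],
    [[-53, 16, -35], [0, 0, 0]],
    [[-58, 18, -43], [0, 0, 0]],
    [[-63, 19, -51], [0, 0, 0]]
  ]
}}

```text
time_s: 21.45
tool_pos: [0.5081, -0.0833, 0.1716]
tool_rot: [180.0, -0.0, 73.0]
force: [1.7, -0.2, -1.1]
grip_width: 0.0069
```

{"fn": "apply_moves", "kwargs": {
  "targets": [
    [[-4, 1, -9], [0, 0, 0]],
    [[-7, 2, -17], [0, 0, 0]],
    [[-10, 3, -26], [0, 0, 0]],
    [[-13, 4, -35], [0, 0, 0]],
    [[-14, 4, -44], [0, 0, 0]],
    [[-15, 5, -54], [0, 0, 0]],
    [[-16, 5, -63], [0, 0, 0]],
    [[-16, 5, -70], [0, 0, 0]]
  ]
}}

```text
time_s: 22.25
tool_pos: [0.4965, -0.0797, 0.1055]
tool_rot: [179.5, -0.1, 73.0]
force: [2.9, -1.0, 34.2]
grip_width: 0.0074
```

{"fn": "apply_moves", "kwargs": {
  "targets": [
    [[0, 0, 3], [0, 0, 0]],
    [[0, 0, 3], [0, 0, 0]]
  ]
}}

```text
time_s: 22.45
tool_pos: [0.4938, -0.0789, 0.106]
tool_rot: [179.8, -0.0, 73.0]
force: [3.5, 0.2, 5.9]
grip_width: 0.0071
```

```bash
python3 - <<'E'
from h import *
o=env.get_obs();print(o['tool_pos'],o['tool_rot'],o['force'],o['grip_width'])
a=shot('scene');w=shot('wrist');im=w['image'].copy()
th=np.radians(-17.1);C=np.array([.548,-.0975]);ex=np.array([np.cos(th),np.sin(th)]);ey=np.array([-ex[1],ex[0]])
for b in(0,5,10):  # hatch free-edge +y corner & at angles
    p=np.radians(b); q=[.08-.158*np.cos(p),.07+.158*np.sin(p)]
    print(b,proj(w,[*(C+q[0]*ex+.0705*ey),q[1]]).round(1))
cv2.imwrite('pics/s10.png',np.vstack([cv2.resize(a['image'][150:260,260:400],(640,503))[200:450],im[:350]])[:,:,::-1])
E
```

```text
[ 0.49382552 -0.07890047  0.10599376] [ 1.79805376e+02 -3.19402396e-02  7.30330286e+01] [3.46829801 0.17035551 5.86468902] 0.007079782496129145
0 [282.6 114.8]
5 [281.2 116.7]
10 [282.  118.9]
```

View pics/s10.png

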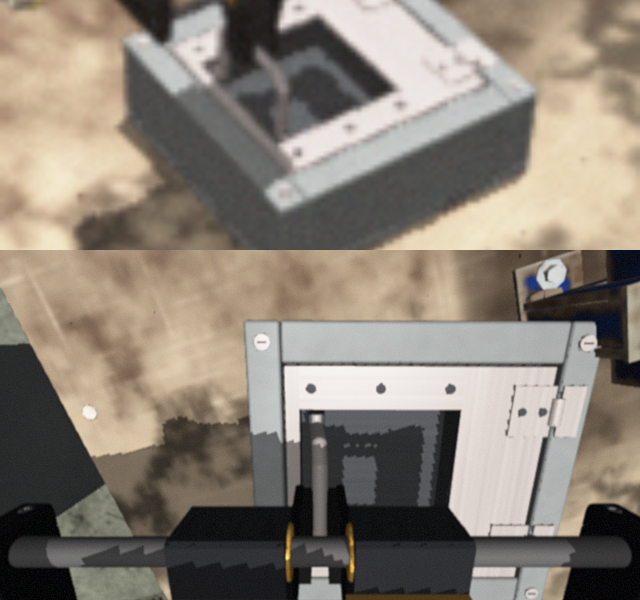

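The hatch is shut and the ring stands square to it. The bar has crept towards the fingertips, so I'll re-grip lower, check for contact, then fold.

{"fn": "apply_moves", "kwargs": {
  "targets": [
    [[0, 0, 0], [0, 0, 0]],
    [[0, 0, 0], [0, 0, 0]],
    [[-1, 0, -4], [0, 0, 0]],
    [[-1, 0, -9], [0, 0, 0]],
    [[-1, 0, -9], [0, 0, 0]]
  ],
  "hand": 16
}}

```text
time_s: 23.05
tool_pos: [0.4897, -0.0786, 0.0948]
tool_rot: [-179.8, 0.1, 73.0]
force: [-0.2, -0.1, -0.5]
grip_width: 0.0155
```

{"fn": "apply_moves", "kwargs": {
  "targets": [
    [[0, 0, 0], [0, 0, 0]],
    [[0, 0, 0], [0, 0, 0]],
    [[0, 0, 0], [0, 0, 0]],
    [[0, 0, 0], [0, 0, 0]]
  ],
  "hand": 0,
  "squeeze": 10
}}

```text
time_s: 23.45
tool_pos: [0.4911, -0.0787, 0.0961]
tool_rot: [180.0, 0.0, 73.0]
force: [-0.1, -0.7, -1.4]
grip_width: 0.0074
```

{"fn": "apply_moves", "kwargs": {
  "targets": [
    [[11, -3, -2], [0, 0, 0]],
    [[22, -7, -6], [0, 0, 0]],
    [[30, -9, -13], [0, 0, 0]],
    [[37, -11, -23], [0, 0, 0]],
    [[42, -13, -33], [0, 0, 0]],
    [[43, -13, -45], [0, 0, 0]],
    [[43, -13, -46], [0, 0, 0]]
  ]
}}

```text
time_s: 24.15
tool_pos: [0.5347, -0.092, 0.0493]
tool_rot: [179.9, 0.1, 73.0]
force: [1.8, -0.5, -1.3]
grip_width: 0.0076
```

{"fn": "apply_moves", "kwargs": {
  "targets": [
    [[0, 0, 0], [0, 0, 0]],
    [[0, 0, 0], [0, 0, 0]],
    [[0, 0, 0], [0, 0, 0]],
    [[0, 0, 25], [0, 0, 0]],
    [[0, 0, 45], [0, 0, 0]]
  ],
  "hand": 30
}}

```text
time_s: 24.65
tool_pos: [0.5336, -0.0914, 0.0957]
tool_rot: [-180.0, 0.0, 73.0]
force: [0.6, 0.0, 0.2]
grip_width: 0.0292
```

{"fn": "apply_moves", "kwargs": {
  "targets": [
    [[0, 0, 0], [0, 0, 0]],
    [[0, 0, 0], [0, 0, 0]],
    [[0, 0, 0], [0, 0, 0]],
    [[0, 0, -10], [0, 0, 0]],
    [[0, 0, -18], [0, 0, 0]],
    [[0, 0, -22], [0, 0, 0]],
    [[0, 0, -25], [0, 0, 0]],
    [[0, 0, -25], [0, 0, 0]]
  ],
  "hand": 0
}}

```text
time_s: 25.45
tool_pos: [0.5337, -0.0917, 0.0694]
tool_rot: [-179.9, 0.0, 73.0]
force: [-0.8, -1.1, 0.1]
grip_width: 0.0005
```

{"fn": "apply_moves", "kwargs": {
  "targets": [
    [[0, 0, -1], [0, 0, 0]],
    [[0, 0, -2], [0, 0, 0]],
    [[0, 0, -2.5], [0, 0, 0]],
    [[0, 0, -2.5], [0, 0, 0]]
  ]
}}

```text
time_s: 25.85
tool_pos: [0.5345, -0.0917, 0.0682]
tool_rot: [180.0, -0.0, 73.0]
force: [-1.8, 0.6, 5.1]
grip_width: 0.0003
```

Contact at z = 0.068 is exactly the folded bar's top, and it is firm. I'll retreat and check.

{"fn": "apply_moves", "kwargs": {
  "targets": [
    [[0, 0, 20], [0, 0, 0]],
    [[0, 0, 60], [0, 0, 0]],
    [[0, 0, 105], [0, 0, 0]],
    [[0, 0, 150], [0, 0, 0]],
    [[-5, 15, 165], [0, 0, 0]],
    [[-5, 15, 165], [0, 0, 0]]
  ]
}}

```text
time_s: 26.45
tool_pos: [0.5307, -0.0748, 0.2351]
tool_rot: [179.8, -0.2, 73.2]
force: [1.2, 0.0, -0.3]
grip_width: 0.0004
```

```bash
python3 - <<'E'
from h import *
o=env.get_obs();print(o['tool_pos'],o['force'])
a=shot('scene');w=shot('wrist');fit_box(w)
for t in('ring',):
  for r in env.regions_of(w,t)[:2]: print(t,r['conf'],r['rect'])
t=shot('top')
for n in('steel_cup_centre','wax_cake_centre'):
  for r in env.regions_of(a,n)[:1]: print('scene',n,r['conf'],r['rect'])
  for r in env.regions_of(t,n)[:1]: print('top',n,r['conf'],r['rect'])
cv2.imwrite('pics/s11.png',np.hstack([cv2.resize(a['image'][150:260,260:400],(400,314)),cv2.resize(w['image'][70:300,220:490],(369,314))])[:,:,::-1])
E
```

```text
[ 0.53067953 -0.07480475  0.23511708] [ 1.15651379  0.0194292  -0.34139752]
hatch 0.59 [261.1, 116.8, 427.2, 257.6] ((548.6904296875, -96.08650207519531), (140.38021850585938, 157.04034423828125), 73.10774230957031)
ring 0.73 [279.6, 150.9, 333.1, 230.4]
scene steel_cup_centre 0.81 [241.2, 169.7, 256.3, 185.9]
top steel_cup_centre 0.96 [214.8, 199.5, 234.9, 219.8]
scene wax_cake_centre 0.93 [397.6, 251.5, 423.8, 278.4]
top wax_cake_centre 0.68 [416.6, 189.2, 438.8, 212.1]
```

View pics/s11.png

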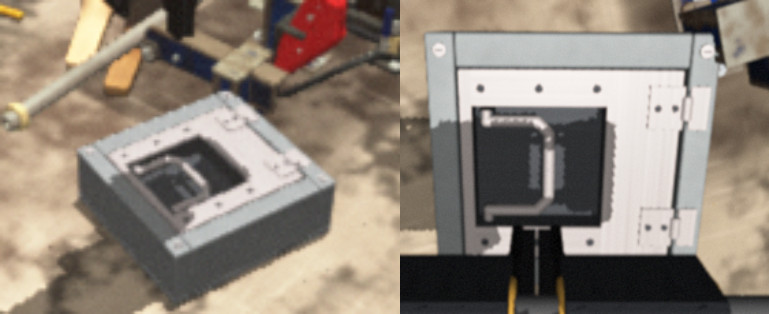

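The hatch is flush, and the ring lies flat with its bar towards the hinge (bar at right-crop px (548,165)). The cup and cake are where they were. I'm handing the job in.

```bash
python3 -c "
from cell import env
print(env.sign_off())"
```

```text
the job is handed in; nothing more can be done
None
```

The bush is in the well and the job is handed in, at about 27 s on the robot's clock. I flipped up the ring and raised the hatch by it until it stood upright alone. Then I set the bush wide rim down on the well floor, shut the hatch by its ring and folded the ring flat.

**Bush:** seen flat on the floor before the hatch was shut, at (0.534, −0.092), about 15 mm nearer the robot than the well's centre, with the rim measuring about 31 mm in radius. It was not seen again once the hatch was shut.

**Hatch and ring:** the hatch looks flush in the last pictures. The shut fingers met the folded bar at z = 0.068 m, exactly where its top should be.

**Cup and cake:** the networks found both in place to within a few pixels.

**What went less well:**
- **Slip:** the bar crept about 10 mm in the pads during the swing.
- **Force:** that slip let the wrist force reach 34 N as the hatch seated. I eased off and re-gripped lower before folding.

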